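Index the drill jig on by one hole

TASK

The hole under the drill bushing is finished, so bring the next mark under it: press the jig's thumb plunger down to draw its pin out of the index plate, swing the rotary table clockwise (seen from above) by the plunger, and let it spring up and lock in the very next hole, without running on towards the one after. Only press and push: lift nothing, and leave the loose drill bushing and everything else as it is.

Things in the scene. Friction and masses are not known exactly. Their poses are not given: they have to be found in the camera images.
- jig: The indexing drill jig, bolted down: grey base plate 265 x 200 x 12 mm, pedestal, and a fixed round steel index plate, 240 mm across, top face 50 mm high, with 8 holes of 11 mm, 45 degrees apart, 108 mm from the axis. Origin: on the turning axis at the height of the work surface, z up; +x points from the axis to the bracket that holds the drill bushing.
- rotary_table (a joint): Angle of the rotary table above the index plate, rad: about 0 at the start (pin in the first hole), grows clockwise seen from above, 0.785 at the next hole. An aluminium arm 30 mm wide, top 66 mm high, sticks out of the table over the plate's edge and carries the plunger. It turns stiffly (about 0.12 N m) and stays where it is left; locked, it has about 0.014 rad of play either way.
- plunger (a joint): Travel of the thumb plunger, m: 0 sprung up (pin in a hole), 0.010 at its lower stop. Pressing takes 4 N at first, 8 N at the stop. The pin stands up into the hole from below and is clear of it from about 0.006 on. Let go between holes, it rises only to about 0.006 and slides along under the plate until it snaps up into the next hole it meets (caught from about 3 mm off the hole's middle).
- pad (a point): Middle of the floor of the plunger's round black thumb dish; moves with plunger and table. Press straight down here. The dish is 50 mm across outside, 42 mm inside, its rim 8 mm above this point, so closed fingertips can stand in it and push the table round. At the start 92 mm high, 132 mm from the axis, 202.5 degrees anticlockwise (from above) from the jig's +x.
- table_axis (a point): Middle of the rotary table (aluminium disc 188 mm across) on its turning axis, at its top face, 66 mm high. On the table a white plastic ring, 176 mm across, top 80 mm high, is clamped by a steel disc and a black star knob whose top is 107 mm high.
- next_hole (a point): Middle of the next index hole to be used, at the top face of the fixed index plate (50 mm high), 108 mm from the axis, 157.5 degrees anticlockwise from the jig's +x.
- bush_seat (a point): Fixed point on the jig's bracket where the underside of the bushing's head rests, 106 mm high, 78 mm from the axis along the jig's +x. The bracket's post stands 134 to 162 mm from the axis, its beam reaches in to 58 mm and is 94 to 106 mm high.
- bushing: Loose steel drill bushing, head 22 mm across and 9 mm high, shank 11 mm across and 22 mm long, standing in the hole of the jig's bracket. Origin: middle of the underside of its head. Not to be lifted.
- ring_a: Lower of two stacked finished white plastic rings, 176 mm outside, 116 mm inside, 14 mm thick. Origin under its centre. Leave alone.
- ring_b: Upper of the two stacked white rings, same size. Origin under its centre. Leave alone.
- elbow: Grey pipe elbow lying flat, legs 57 mm long, 42 mm thick, near one side of the jig. Origin under its corner. Leave alone.
- cordless_drill: Cordless drill lying on its side, about 245 x 195 mm, 58 mm high. Origin under the middle of its motor housing. Leave alone.
- cement_can: Metal can, 66 mm across, 90 mm high. Origin under its centre. Leave alone.
- deburrer: Deburring tool shaped like a screwdriver, 170 mm long, lying flat. Leave alone.

How it is judged:
By the outcome, as a careful person would: the job done as asked, in the order asked, and still so for the second after the job is handed in, with the robot touching nothing.
It also fails if it takes over 38 s, if anything falls off the work surface, if the arm or the gripper's body presses on something with over 40 N, if the wrist force passes 120 N, or if a joint passes its speed limit or range.

ROBOT

A 7-joint arm with a two-finger parallel gripper is mounted at the origin on the work surface. World frame = base frame: x ahead of the robot, y to its left, z up, the work surface at z = 0. Lengths are in mm, angles in rad, forces in N, time in s.
With the tool pointing down it reaches from about 400 to 900 mm from the base axis. Payload 5.6 kg.
Tool frame: the origin (TCP) lies midway between the tips of the shut fingers; the grasp point (between the pads) lies 19 mm behind it; z points along the fingers, y is the line along which they close (so a half turn about z gives the same grasp; the last joint's range is limited). The gripper opens to 92 mm and grips with 3 to 60 N. Pads are 20 mm wide; open, the fingers measure 128 mm over their backs; the gripper's body (75 mm by 189 mm) begins 69 mm behind the grasp point.
Start: joints at [1.172, 0.468, -0.012, 1.603, 0.006, 1.071, -0.056], TCP at [226.381, -609.312, 214.592] pointing down, gripper open.
Joint ranges: [-2.53, 2.53], [-0.31, 2.02], [-1.57, 1.55], [0.28, 2.44], [-1.29, 4.43], [0.15, 1.84], [-2.92, 2.92]. Speed limits (rad/s): [2.57, 2.57, 3.14, 3.14, 3.14, 3.14, 3.14].

INTERFACE

Orientations are given as a rotation vector (axis times angle).
In Python, from cell import robot, grip, kin, viewer gives the robot as it stands. Calls block until the motion is done:
- robot.movep(position, orientation): joint-space move of the TCP to a pose.
- robot.servo_line(position, feed=150, rotation=None): straight line of the TCP; rotation=None keeps the orientation; feed is the mean speed in mm/s.
- robot.goto_joints(angles): joint-space move.
- grip(opening, newtons=None): opening from 0.0 (shut) to 1.0 (fully open); newtons is the grip in N (None keeps the last); returns when the fingers have stopped.
- robot.hold(seconds).
- kin.ik(position, orientation): joint angles nearest the present ones, or None.
- robot.observe(): the state.
- viewer.read_camera(name): name is "side" or "top"; returns the picture (480x640x3 uint8, red, green, blue); there is no depth.
- viewer.camera_info(name): a dict with "camera_matrix" (3x3 intrinsics, pixels), "k1" (the pictures are not rectified: a ray, as slopes to the right and down, at radius r is drawn at 1 + k1 r^2 times it, then the intrinsics apply), "R" (3x3) and "t" (3): a world point X has camera coordinates R X + t. Camera axes: x right, y down, z forward; pixel columns grow to the right and rows downward; lengths in mm; the calibration is good to about 2 mm. A picture is of the moment at which its call begins. camera_info takes no time and is no camera call.
A pose or a line that the arm cannot do raises robot.IKError and nothing moves.
- robot.job_done(): hands the job in; it is judged then, once.
Trained networks look in the newest picture that a camera, given by its name, has taken for a name from the list of things; names that differ only in an ending like _2 or _b are one class to them, and where a whole thing is asked for, a point or a joint stands for the part that bears it (a point fixed in the world has none). Each returns a list of dicts, best first, with "confidence" (0 to 1); they miss things now and then, are a little off and sometimes report something else, mostly with a low value. They report only what shows in the picture. A call takes as long as a camera call.
- viewer.silhouettes(name, camera): "mask" (480x640 bool, what is visible of it).
- viewer.pinpoint(name, camera): "at" ([x, y, z] in mm, in the coordinates of the camera as it stood for that picture, good to about 4 mm: a listed point, or the origin of a listed thing).
The state is a dict: "t": time; "joints": joint angles; "joint_velocities": joint speeds; "joint_torque": joint torques, N m; "tcp_pos": TCP position; "tcp_rot": TCP orientation; "contact_force": force on the tool from outside, world axes, zero at the start; "wrist_torque": the same for the moment, N m; "grip_width": opening from 0.0 (shut) to 1.0 (fully open); "grip_force": force on a finger pad.
Only numpy, scipy, OpenCV 4.12 (cv2) and the standard library are available. Lean on these libraries where they do the work, as an engineer would, in place of code of your own. Each camera call takes 0.05 s, during which the arm holds its last target. There are 200 camera calls.

## Working session

There is one attempt and no reset: what is moved stays moved. The work goes in short steps, each a Python script; the robot and the scene stay as the last script left them, time stands still between calls to the robot, and variables do not carry over. Pictures are saved under pics/ and viewed, at most 10 in all, crops included, and the job is handed in when it is done.

```bash
mkdir -p pics; cat > h.py <<'E'
import numpy as np, cv2
from cell import robot, grip, kin, viewer
def w(name,cam):
    i=viewer.camera_info(cam); R=np.array(i["R"]);t=np.array(i["t"])
    return [(np.round(R.T@(np.array(d["at"])-t),1),round(d["confidence"],2)) for d in viewer.pinpoint(name,cam)[:2]]
def proj(X,cam):
    i=viewer.camera_info(cam); K=np.array(i["camera_matrix"]);c=np.array(i["R"])@np.array(X,float)+np.array(i["t"])
    s=c[:2]/c[2]; s=s*(1+i["k1"]*(s@s)); return (K[:2,:2]@s+K[:2,2])
def save(im,f): cv2.imwrite("pics/"+f,im[:,:,::-1])
E
python3 - <<'E'
from h import *
a=viewer.read_camera("side");b=viewer.read_camera("top")
save(a,"s0.png");save(b,"t0.png")
for c in("side","top"):
    for n in("pad","table_axis","next_hole","bush_seat","jig","elbow"):print(c,n,w(n,c))
    i=viewer.camera_info(c);print(i)
print(robot.observe())
E
```

```text
side pad [(array([ 503. , -147.9,   92.1]), 0.75)]
side table_axis [(array([620.9, -85.5,  67.9]), 0.55)]
side next_hole [(array([518.7, -57.3,  48.2]), 0.72)]
side bush_seat [(array([701.5, -83.3, 103.9]), 0.62)]
side jig [(array([617.3, -90.3,   4.7]), 0.86)]
side elbow [(array([ 682.8, -281.2,    1.5]), 0.57)]
{'camera_matrix': array([[444.53428932,   0.        , 324.93043901],
       [  0.        , 444.53428932, 241.69501528],
       [  0.        ,   0.        ,   1.        ]]), 'k1': -0.0035645725017368094, 'R': array([[-0.89967596, -0.43628294,  0.0155038 ],
       [-0.23167522,  0.4470436 , -0.86398994],
       [ 0.37001319, -0.78090282, -0.50327033]]), 't': array([ 471.76663925,  214.54136599, 1025.50360783])}
top pad [(array([ 506.5, -152. ,   95.9]), 0.91), (array([ 6.822e+02, -2.840e+02, -5.000e-01]), 0.54)]
top table_axis [(array([620.6, -89.3,  67.4]), 0.7)]
top next_hole [(array([512. , -59. ,  51.2]), 0.87), (array([ 339.6, -283.9,    5.1]), 0.33)]
top bush_seat []
top jig [(array([ 6.204e+02, -9.150e+01, -1.000e-01]), 0.73)]
top elbow [(array([ 684.3, -286.1,    2.6])
[... 438 characters left out ...]
s': array([ 1.17200434,  0.46744486, -0.01159553,  1.60269178,  0.00597028,
        1.07141112, -0.05630583]), 'joint_velocities': array([-0.00056115,  0.00041793,  0.00142956, -0.00017666,  0.00115329,
        0.00038073, -0.00138566]), 'joint_torque': array([-6.27423215e-04, -5.20270693e+01, -1.27883343e-02, -2.44017291e+01,
       -5.66765747e-02,  1.13302429e-02,  1.92986789e-05]), 'tcp_pos': array([ 226.3855924 , -609.31584941,  214.63156801]), 'tcp_rot': array([3.09195942e+00, 5.55771704e-01, 3.77969248e-06]), 'contact_force': array([ 0.51482188, -0.30966718,  0.36279769]), 'wrist_torque': array([0.01171497, 0.07751257, 0.0369316 ]), 'grip_force': 0.0, 'grip_width': 1.0025777534038993}
```

View pics/t0.png

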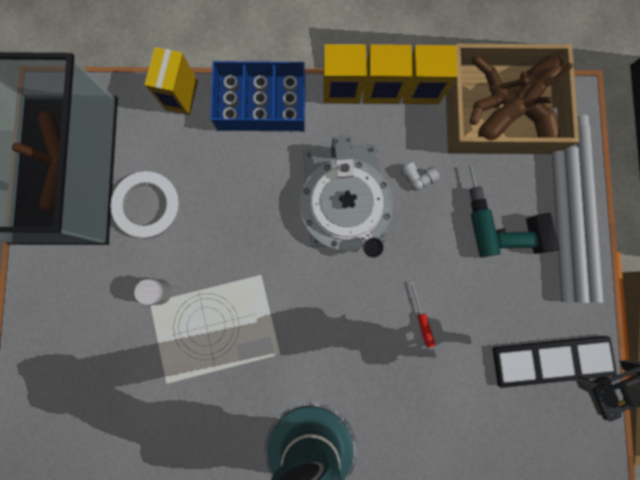

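View pics/s0.png

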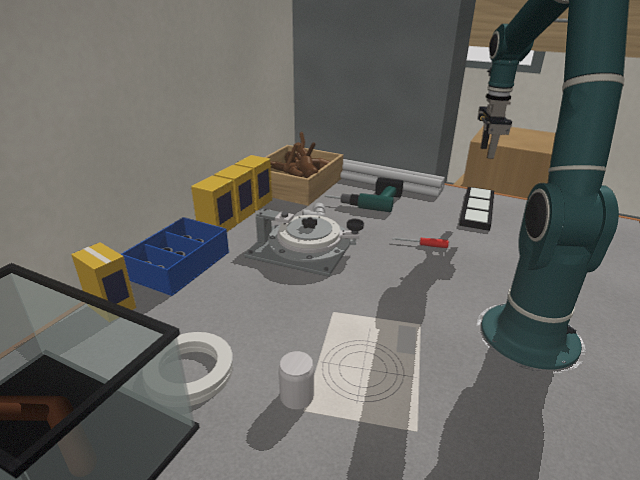

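Top view: the jig is at (347,200), the dish at (373,247), the elbow at (420,176) and the deburrer at (420,315). The side view shows the dish at (355,225) and nothing above it. Next I'll refine the positions from masks while moving above the dish.

```bash
cat >> h.py <<'E'
def ray(px,cam,z):
    i=viewer.camera_info(cam); K=np.array(i["camera_matrix"]);R=np.array(i["R"]);t=np.array(i["t"])
    d=cv2.undistortPoints(np.array([[px]],float),K,np.array([i["k1"],0,0,0.]))[0,0]
    v=R.T@np.array([d[0],d[1],1]);o=-R.T@t
    return o+v*(z-o[2])/v[2]
E
python3 - <<'E'
from h import *
for c in("top","side"):
    im=viewer.read_camera(c)
    for d in viewer.silhouettes("plunger",c)[:2]:
        m=d["mask"].astype(np.uint8);cn=max(cv2.findContours(m,0,1)[0],key=cv2.contourArea)
        e=cv2.fitEllipse(cn);print(c,d["confidence"],m.sum(),e,ray(e[0],c,100))
    # dark pixels near the predicted dish
    p=proj([505,-150,98],c);x,y=int(p[0]),int(p[1])
    sub=im[y-22:y+22,x-22:x+22]
    m=(sub.max(2)<45).astype(np.uint8);n,l,s,ce=cv2.connectedComponentsWithStats(m)
    for k in range(1,n):
        if s[k,4]>60: print("dark",s[k],ce[k]+[x-22,y-22],ray(ce[k]+[x-22,y-22],c,98))
    save(cv2.resize(sub,None,fx=8,fy=8,interpolation=2),c+"crop.png")
    # white ring
    p=proj([620.5,-89,80],c)
    th=np.linspace(0,2*np.pi,90)
    best=[]
    g=im.astype(float).mean(2)
    for cx in np.arange(608,634,1.):
      for cy in np.arange(-102,-76,1.):
        q=[np.array([proj([cx+r*np.cos(a),cy+r*np.sin(a),80],c) for a in th[::5]]) for r in(84,92)]
        v=[cv2.remap(g.astype(np.float32),a[:,:1].astype(np.float32),a[:,1:].astype(np.float32),1) for a in q]
        best.append((np.median(v[0]-v[1])+ (v[0]-v[1]).mean(),cx,cy))
    best.sort();b=np.array(best[-12:]);print(c,"ring",b[:,1:].mean(0),b[0,0],b[-1])
E
```

```text
top 0.71 828 ((153.0064697265625, 291.2998046875), (26.631654739379883, 37.446632385253906), 86.51702880859375) [393.34973438 374.40354526 100.        ]
top 0.65 345 ((373.45294189453125, 246.18408203125), (19.764223098754883, 20.397937774658203), 172.74899291992188) [ 503.7548554  -152.97457117  100.        ]
dark [ 14  16  19  18 248] [373.10483871 247.11290323] [ 501.69167642 -152.38526638   98.        ]Traceback (most recent call last):
  File "<stdin>", line 21, in <module>
  File "h.py", line 7, in proj
    i=viewer.camera_info(cam); K=np.array(i["camera_matrix"]);c=np.array(i["R"])@np.array(X,float)+np.array(i["t"])
ValueError: time passes only in moves, steps and waits
```

View pics/topcrop.png

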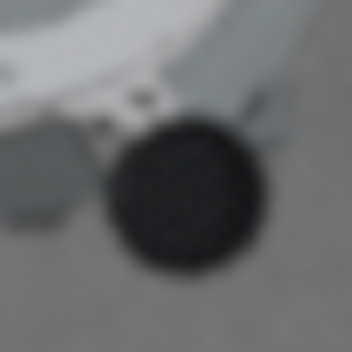

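The crop shows the dish as a clean disc, about 19 px across and centred near (373.3,246.8), with the arm clear around it.

```bash
cat >> h.py <<'E'
def cvproj(P,i):
    R=np.array(i["R"]);return cv2.projectPoints(np.array(P,float),cv2.Rodrigues(R)[0],np.array(i["t"]),np.array(i["camera_matrix"]),np.array([i["k1"],0,0,0.]))[0][:,0].astype(np.float32)
E
python3 - <<'E'
from h import *
from scipy.optimize import minimize
th=np.linspace(0,2*np.pi,120,endpoint=False)
def fit(g,i,x0,z,r1,r2,sgn):
    def f(p):
        v=[cv2.remap(g,*[a[:,k:k+1] for k in(0,1)],1) for a in [cvproj(np.c_[p[0]+r*np.cos(th),p[1]+r*np.sin(th),z+0*th],i) for r in(r1,r2)]]
        return -sgn*np.clip(sgn*(v[0]-v[1])*sgn,-60,60).mean()*1.
    return min((minimize(f,np.array(x0)+d,method="Nelder-Mead",options=dict(initial_simplex=np.array(x0)+d+np.array([[0,0],[4,0],[0,4]]))) for d in([0,0],[4,4],[-4,4],[4,-4],[-4,-4])),key=lambda s:s.fun)
for c in("top","side"):
    im=viewer.read_camera(c);g=im.astype(np.float32).mean(2);i=viewer.camera_info(c)
    r=fit(g,i,[620,-89],80,85,91,1);print(c,"ring",r.x,r.fun)
    r=fit(g,i,[503,-152],100,23,28,-1);print(c,"dish",r.x,r.fun)
for d in viewer.silhouettes("plunger","side")[:2]:
    m=d["mask"];print(d["confidence"],np.argwhere(m).mean(0),m.sum())
E
```

```text
top ring [620.08562283 -91.46392016] -35.108829498291016
top dish [ 501.91708554 -151.73639551] -49.37095260620117
side ring [620.87801489 -91.02597898] -36.757957458496094
side dish [ 502.80327687 -149.94320632] -37.64498519897461
0.63 [195.50582751 374.17482517] 1287
0.55 [227.44206009 354.03433476] 233
```

```bash
cat >> h.py <<'E'
from scipy.spatial.transform import Rotation as Ro
AX=np.array([620.5,-91.2])
def rot(yaw): return (Ro.from_euler("z",yaw)*Ro.from_rotvec([np.pi,0,0])).as_rotvec()
E
python3 - <<'E'
from h import *
for y in np.arange(-np.pi/2,np.pi/2,np.pi/8):
    a=kin.ik([502.3,-151,82],rot(y));b=kin.ik([495,-50,82],rot(y))
    print(round(y,2),None if a is None else np.round(a,2),None if b is None else np.round(b,2))
print(Ro.from_rotvec(robot.observe()["tcp_rot"]).as_matrix().round(2))
E
```

```text
-1.57 [ 0.11  0.44  0.15  2.02 -0.1   0.69 -2.82] [-0.91  0.88  1.34  2.12 -1.03  1.07 -2.15]
-1.18 [ 0.18  0.44  0.06  2.01 -0.04  0.69 -2.48] [ 0.07  0.41 -0.04  2.07  0.03  0.66 -2.74]
-0.79 [ 0.24  0.44 -0.02  2.01  0.01  0.69 -2.14] [ 0.15  0.41 -0.14  2.07  0.09  0.67 -2.4 ]
-0.39 [ 0.3   0.45 -0.09  2.    0.06  0.69 -1.79] [ 0.21  0.42 -0.21  2.06  0.14  0.67 -2.06]
0.0 [ 0.4   0.46 -0.21  2.    0.14  0.7  -1.47] [ 0.27  0.43 -0.28  2.06  0.19  0.68 -1.71]
0.39 [ 0.46  0.47 -0.28  1.99  0.19  0.71 -1.12] [ 0.32  0.44 -0.35  2.05  0.23  0.69 -1.35]
0.79 [ 0.51  0.48 -0.35  1.99  0.24  0.72 -0.77] [ 0.38  0.45 -0.42  2.05  0.28  0.7  -1.  ]
1.18 [ 0.57  0.49 -0.42  1.99  0.29  0.73 -0.42] [ 0.43  0.46 -0.48  2.05  0.33  0.71 -0.65]
[[ 0.94  0.35 -0.  ]
 [ 0.35 -0.94 -0.  ]
 [-0.    0.   -1.  ]]
```

```bash
python3 - <<'E'
from h import *
grip(0.0)
robot.movep([502.3,-151,150],rot(0.39))
robot.servo_line([502.3,-151,106],feed=100)
for c in("side","top"):
    im=viewer.read_camera(c);p=proj([502,-151,105],c).astype(int)
    s=im[p[1]-35:p[1]+25,p[0]-40:p[0]+40];save(cv2.resize(s,None,fx=8,fy=8,interpolation=2),c+"_a.png")
o=robot.observe();print(o["t"],o["tcp_pos"],o["contact_force"],o["grip_width"])
E
```

```text
4.9417 [ 502.86624786 -151.18228021  106.63346917] [ 0.65941728 -0.67511636  0.45830501] 0.0017482301299206245
```

View pics/side_a.png

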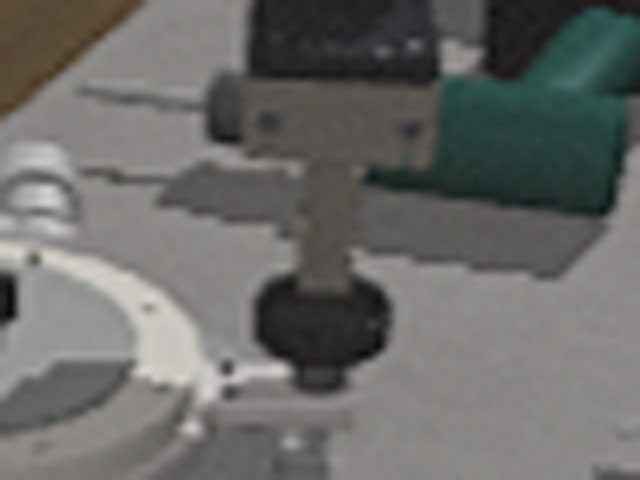

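The side crop shows the tips about 20 mm wide and centred over the dish (327 vs 322 px), so there is room all round. Next: press down in steps.

```bash
python3 - <<'E'
from h import *
p=np.array([502.3,-151.0])
f0=robot.observe()["contact_force"]
for z in(95,91,88,85,83,82,81,80,79,78):
    robot.servo_line([*p,z],feed=30)
    o=robot.observe();f=o["contact_force"]-f0
    print(z,round(o["t"],2),o["tcp_pos"].round(1),f.round(1))
    if f[2]>9.5: break
E
```

```text
95 5.46 [ 502.2 -150.9   94.8] [-1.5  0.   0.5]
91 5.74 [ 503.  -151.1   91.4] [-0.9  0.7  4.2]
88 5.99 [ 503.  -151.1   88.5] [0.8 0.4 5.7]
85 6.24 [ 503.  -151.1   85.7] [-0.7  1.   5.8]
83 6.49 [ 503.  -151.1   83.8] [-0.   0.5  7.3]
82 6.74 [ 503.  -151.2   82.9] [-1.3  0.6  7. ]
81 6.99 [ 503.1 -151.4   82.4] [-1.7  0.7 11. ]
```

It's at the stop. Next I sweep clockwise pressed down for about 24°, then ease up and continue until it locks.

```bash
cat >> h.py <<'E'
A0=np.arctan2(-151+91.2,502.3-620.5);R0=np.hypot(-151+91.2,502.3-620.5)
def step(deg,z,dr=0,feed=40):
    a=A0-np.radians(deg);u=np.array([np.cos(a),np.sin(a)]);tg=np.array([u[1],-u[0]])
    robot.servo_line([*(AX+(R0+dr)*u),z],feed=feed)
    o=robot.observe();f=o["contact_force"];d=o["tcp_pos"][:2]-AX
    print(deg,z,round(o["t"],2),o["tcp_pos"].round(1),"ang",round(np.degrees(A0-np.arctan2(d[1],d[0]))%360,1),"Frad %.1f Ftan %.1f Fz %.1f"%(f[:2]@u,f[:2]@tg,f[2]))
    return f[:2]@u,f[:2]@tg,f[2]
E
python3 - <<'E'
from h import *
dr=0
for d in range(2,27,3):
    fr,ft,fz=step(d,82,dr)
    if abs(fr)>5: dr+=np.sign(fr)*1
    if abs(ft)>20 or abs(fr)>25: break
im=viewer.read_camera("top");print(w("pad","top"))
E
```

```text
2 82 7.26 [ 500.9 -146.9   83. ] ang 1.9 Frad 0.3 Ftan 0.8 Fz 7.1
5 82 7.58 [ 498.1 -140.4   82.9] ang 5.0 Frad 0.4 Ftan 1.0 Fz 8.2
8 82 7.91 [ 495.6 -133.8   82.9] ang 8.0 Frad 0.7 Ftan 0.3 Fz 7.8
11 82 8.23 [ 493.6 -127.2   82.9] ang 11.0 Frad 0.1 Ftan 1.6 Fz 7.4
14 82 8.56 [ 491.8 -120.4   82.8] ang 14.0 Frad -0.2 Ftan 0.4 Fz 8.0
17 82 8.88 [ 490.5 -113.6   82.8] ang 17.1 Frad 0.6 Ftan 1.2 Fz 7.2
20 82 9.21 [ 489.5 -106.7   82.8] ang 20.1 Frad 0.2 Ftan 1.0 Fz 7.5
23 82 9.53 [488.8 -99.8  82.8] ang 23.1 Frad 0.4 Ftan -0.2 Fz 7.2
26 82 9.86 [488.6 -92.9  82.8] ang 26.1 Frad 0.8 Ftan 0.3 Fz 7.6
[(array([ 341.5, -281. ,    3. ]), 0.52)]
```

```bash
python3 - <<'E'
from h import *
step(30,82)
step(30,88)
d=30
while d<58:
    d+=1.5 if d<42 else 0.7
    fr,ft,fz=step(d,88,feed=20 if d>40 else 30)
    if ft<-7 or fz>3.5: break
E
```

```text
30 82 10.34 [488.8 -83.6  82.8] ang 30.2 Frad 0.7 Ftan 1.0 Fz 7.7
30 88 10.64 [487.7 -84.   87.8] ang 30.0 Frad 0.4 Ftan -0.1 Fz -0.1
31.5 88 10.91 [488.  -80.2  87.6] ang 31.6 Frad 0.8 Ftan -0.5 Fz -0.9
33.0 88 11.18 [488.6 -77.1  87.8] ang 33.0 Frad -0.0 Ftan -1.7 Fz -0.6
34.5 88 11.44 [489.3 -73.4  88. ] ang 34.6 Frad -0.6 Ftan -1.7 Fz -1.3
36.0 88 11.71 [489.7 -69.5  88. ] ang 36.2 Frad 1.5 Ftan -1.5 Fz -1.4
37.5 88 11.97 [490.4 -66.2  88. ] ang 37.7 Frad 0.3 Ftan -2.2 Fz -0.1
39.0 88 12.24 [491.2 -62.8  88.1] ang 39.2 Frad -0.1 Ftan -1.8 Fz -0.3
40.5 88 12.57 [492.  -59.7  88.1] ang 40.6 Frad -1.6 Ftan -2.4 Fz 0.1
42.0 88 12.89 [492.7 -56.2  88.1] ang 42.2 Frad -1.1 Ftan -1.8 Fz -0.1
42.7 88 13.14 [493.1 -54.7  88. ] ang 42.8 Frad -1.1 Ftan -2.4 Fz -0.2
43.400000000000006 88 13.39 [493.6 -53.1  88. ] ang 43.5 Frad -0.2 Ftan -2.1 Fz 0.2
44.10000000000001 88 13.64 [494.  -51.2  88. ] ang 44.4 Frad -0.2 Ftan -1.7 Fz -0.1
44.80000000000001 88 13.89 [494.4 -49.6  87.9] ang 45.1 Frad 0.1 Ftan 0.1 Fz 0.6
45.500000000000014 88 14.14 [495.1 -47.8  88.4] ang 45.9 Frad 2.0 Ftan 0.4 Fz 5.7
```

Fz jumped to 5.7 N at 45.9°, so the plunger has sprung up into the hole against the tip. I'll rise, retreat and look.

```bash
python3 - <<'E'
from h import *
for z in(90,92,95): step(45.5,z,feed=20)
step(45.5,170,feed=120)
robot.movep([380,-330,230],rot(0.39))
for c in("top","side"):
    im=viewer.read_camera(c);q=w("pad",c);print(c,q)
    for x,_ in q:
        d=x[:2]-AX;print(np.hypot(*d),np.degrees(A0-np.arctan2(d[1],d[0]))%360)
    p=proj([560,-91,80],c).astype(int);s=im[p[1]-45:p[1]+45,p[0]-60:p[0]+60]
    save(cv2.resize(s,None,fx=6,fy=6,interpolation=2),c+"_f.png")
print(robot.observe()["t"])
E
```

```text
45.5 90 14.39 [495.2 -47.5  90.7] ang 46.1 Frad 2.7 Ftan 2.1 Fz 7.1
45.5 92 14.64 [495.4 -48.6  92.4] ang 45.6 Frad 1.7 Ftan 1.9 Fz 4.1
45.5 95 14.94 [494.8 -49.2  94.9] ang 45.3 Frad 0.5 Ftan -0.1 Fz 0.1
45.5 170 15.72 [494.5 -48.9 169.5] ang 45.4 Frad -0.3 Ftan 0.0 Fz -0.0
top [(array([493.3, -53.4,  94.6]), 0.88)]
132.69770156261185 43.38621964242947
side [(array([494.1, -48.2,  90.9]), 0.7)]
133.51389440803527 45.62364404441769
17.1
```

View pics/top_f.png

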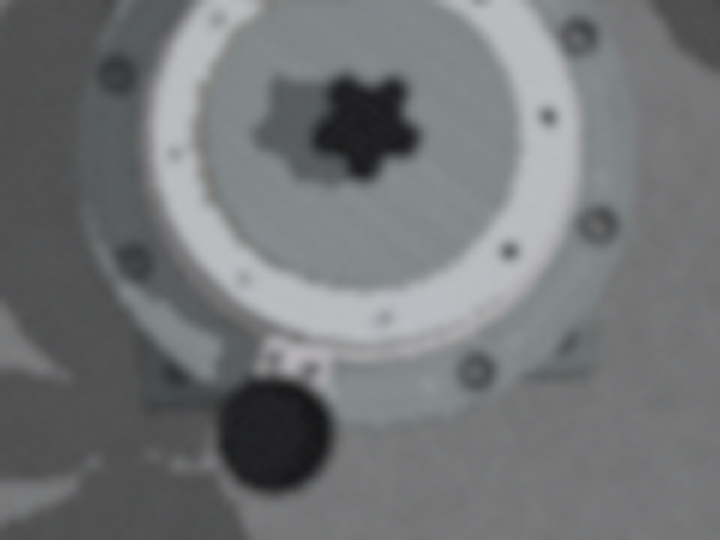

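View pics/side_f.png

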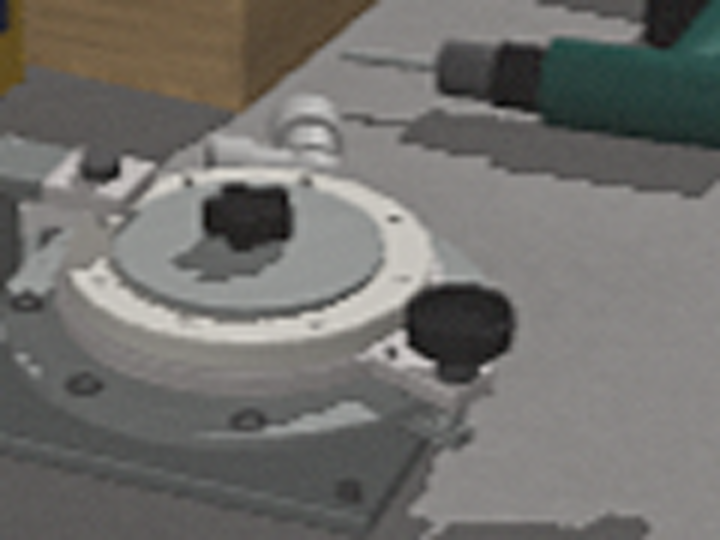

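The top crop shows the arm and dish (275,432) one hole further on, with the vacated hole open at (477,372). The side crop shows the dish sprung up and the bushing in place at (100,160). The plunger was still pressing with 4 N at 92 mm, which is its fully sprung-up height, so it is locked.

```bash
python3 -c "
from h import *
print(robot.job_done())"
```

```text
the job is handed in; nothing more can be done
None
```

The rotary table is one hole further clockwise with the plunger sprung up and locked in it, and I handed the job in at about 17 s; the bushing and everything else were left alone.

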